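# Feed the marking slide by one turn of its hand wheel

## Task

Feed the marking slide on by one step: push its hand wheel round by the upright handle on the rim, clockwise as seen from above, through exactly one full turn, so that the handle stops where it began. Only push the handle with the fingertips or the outside of the fingers, do not grip it; leave the loose things on the table alone, and finish with the hand withdrawn.

Things in the scene. Friction and masses are not known exactly. Their poses are not given: they have to be found in the camera images.
- slide_unit: the fixed marking slide: a grey gearbox (82 mm square, on a foot 105 mm square) that carries the hand wheel on its top, and a low aluminium bed 78 mm wide that runs from it to its own +y as far as 255 mm from the wheel's axis. Origin on the table under the wheel's axis; z up. Nothing on the bed is higher than 80 mm.
- wheel (a joint): angle of the hand wheel, rad, growing clockwise as seen from above; one turn is 2 pi. Starts between 0 and 1.5, turns on for up to three turns. Dry friction about 0.12 Nm (2 to 4 N at the handle); it stays where it is left. At angle q the handle stands at (60 cos q, -60 sin q) mm in the slide unit's own x, y. Each turn moves the carriage 20 mm further from the wheel.
- wheel_hub (a point): centre of the hand wheel, on its upright axis, at the hub's top, 86 mm above the table. The wheel is bare steel, 132 mm over the rim, with three spokes 120 degrees apart, one of them leading to the handle; the rim's top is 82 mm above the table.
- handle: the upright handle on the wheel's rim: a black round sleeve, 21 mm in diameter, 38 mm high, that spins freely on its pin. Origin on the pin's axis at the sleeve's lower end, 84 mm above the table and 60 mm from the wheel's axis; the sleeve's top is 122 mm above the table. Fingertips between 90 and 115 mm above the table meet only the sleeve.
- loose_sample: a loose turned metal part standing upright beside the slide, 20 mm in diameter, 50 mm high; origin at the centre of its underside. To be left alone.
- v_block: a loose steel V block, 35 x 40 x 30 mm, beside the slide; origin at the centre of its underside. To be left alone.
- bolt: a loose hex bolt standing on its head behind the gearbox, 18 mm wide, 48 mm high; origin at the centre of its underside. To be left alone.

How it is judged (in metres and radians):
On the way, in this order (a step that is already met when the one before it is completed fails the run):
1. the wheel is on its way, pushed by the handle (wheel angle 1.9 to 3.2) (value of joint wheel between 1.9 and 3.2 rad and contact force between the fingers and handle above 0.3 N).
2. still pushed by the handle further round (3.4 to 4.7) (value of joint wheel between 3.4 and 4.7 rad and contact force between the fingers and handle above 0.3 N).
3. still pushed by the handle on the last part (4.9 to 5.9) (value of joint wheel between 4.9 and 5.9 rad and contact force between the fingers and handle above 0.3 N).
At the end, for the whole second after the job is handed in: The wheel has made one turn clockwise and is at rest: the handle stands within 13 mm (about 12 degrees) of where it began, one turn on and not none or two; the loose sample, the V block and the bolt are within 15 mm of where they stood (distance of handle from where it was at the start of the episode below 0.013 m and value of joint wheel between 6 and 8.05 rad and velocity of joint wheel between -0.05 and 0.05 rad/s and distance of each of loose_sample, v_block, bolt from where it was at the start of the episode below 0.015 m); the robot touches nothing.
It fails at once if the handle is gripped (fingers press on opposite sides of the sleeve at once) ((contact force between the fingers and grip_a above 1 N and contact force between the fingers and grip_c above 1 N) or (contact force between the fingers and grip_b above 1 N and contact force between the fingers and grip_d above 1 N)).
It fails at once if a loose thing on the table is moved, lifted or knocked over (distance of any of loose_sample, v_block, bolt from where it was at the start of the episode above 0.015 m or angle between any of loose_sample, bolt's own z axis and vertical above 0.5 rad).
It also fails if it takes over 72 s, if anything falls off the work surface, if the arm or the gripper's body presses on something with over 40 N, if the wrist force passes 120 N, or if a joint passes its speed limit or range.

## Robot

A 7-joint arm with a two-finger parallel gripper is mounted at the origin on a cart in front of the work surface, level with it; the furniture and walls round the work are solid. World frame = base frame: x ahead of the robot, y to its left, z up, the work surface at z = 0. Lengths are in m, angles in degrees, forces in N, time in s.
With the tool pointing down it reaches from about 0.4 to 0.925 m from the base axis. Payload 4.1 kg.
Tool frame: the origin (TCP) lies at the very end of the fingers, on their centre line; the grasp point (between the pads) lies 19 mm behind it; y points along the fingers, z is the direction in which the jaws open and shut, and the axes are right-handed (so a half turn about y gives the same grasp; the last joint's range is limited). The gripper opens to 85 mm and grips with 20 to 120 N. Pads are 22 mm wide; open, the fingers measure 114 mm over their backs; the gripper's body (76 mm by 85 mm) begins 54 mm behind the grasp point. The pads swing forward as they close: fully open they stand 13 mm farther back than shut.
Start: joints at [-72.651, 22.827, 2.584, 88.041, -1.071, 69.15, -2.905], TCP at [0.254, 0.598, 0.231] pointing down, gripper open.
Joint ranges: [-161.44, 161.44], [-28.35, 127.94], [-78.24, 83.42], [0, 140.83], [-78.03, 258.03], [13.02, 114.36], [-168.23, 168.23]. Speed limits (degrees/s): [147.25, 147.25, 180, 180, 180, 180, 180].

## Interface

Orientations are given as a 3x3 rotation matrix whose columns are the frame's x, y, z axes.
In Python, from plant import readout, imaging, order gives the robot as it stands. The module is installed in compiled form; this text tells all that it offers.
- The arm moves only by the shell command python3 -m jog 'ROWS' [FORCE]. ROWS is JSON, a list of rows, each a list of 5 numbers: the shift along the tool's x, y, z as a fraction of full scale, then the turn about the tool's y as a fraction of full scale, then the opening in per cent of the stroke, from 0 (shut) to 100 (fully open). In form: [[tx, ty, tz, twist, hand], ...]. A call has 1 to 12 rows; each row shifts and turns the commanded pose from where the row before left it, along the tool's axes as they then stand; what a row does not reach is not made up. Full scale, the value 1, is 20 cm for a shift and 0.12 rad for a turn. A row lasts 1/12 s, in which the tool goes at most 41.7 mm and 7.16 degrees, less where a joint would pass 70% of its speed; a pose out of reach is approached as far as the arm can. A call with a number of a shift or a turn outside -1 to 1 is refused whole. A call with a gripper value outside its range is refused whole. The fingers move at their own pace and stop on an object; FORCE is the grip in N (left out, the last holds). Time passes only in rows, so rows that do not move let the fingers close. It gives the time, the measured TCP pose, the force and the opening at its end, in the units of the state.
- readout.get_obs(): the state, without advancing time (a new reading comes with each control period).
- imaging.snapshot(name): name is "side" or "top"; returns the picture (400x640x3 uint8, red, green, blue); there is no depth.
- imaging.camera_info(name): a dict with "fov_y" (degrees; the focal length in pixels is half the picture's height over the tangent of half this angle, whatever the lens; pixels are square), "cx", "cy" (the principal point, pixels), "eye" and "attitude" of the camera in the world. Camera axes: x right, y up, looking along -z (the intrinsics and any distortion apply to the point x, -y, -z); pixel columns grow to the right and rows downward; lengths in m; the calibration is good to about 2 mm. A picture is of the moment at which its call begins. camera_info takes no time and is no camera call.
- order.hand_in(): hands the job in, once; it reports no verdict.
The state is a dict: "time": time; "q": joint angles; "dq": joint speeds; "effort": joint torques, N m; "ee_pos": TCP position; "eef_rot": TCP orientation; "contact_force": force on the tool from outside, world axes, zero at the start; "torque": the same for the moment, N m; "grip_width": finger opening in m.
Only numpy, scipy, OpenCV 4.12 (cv2) and the standard library are available. Lean on these libraries where they do the work, as an engineer would, in place of code of your own. Each camera call takes 0.05 s, during which the arm holds its last target.

## Working session

There is one attempt and no reset: what is moved stays moved. The work goes in short steps, Python scripts to look and compute and a shell command to move; the robot and the scene stay as the last step left them, time stands still between calls to the robot, and variables do not carry over. Pictures are saved under pics/ and viewed, and the job is handed in when it is done.

```bash
mkdir -p pics; python3 - <<'E'
from plant import readout, imaging
import cv2,json
o=readout.get_obs()
for k,v in o.items(): print(k,v)
for n in("side","top"):
    print(n,imaging.camera_info(n))
    im=imaging.snapshot(n); cv2.imwrite(f"pics/{n}0.png",im[:,:,::-1])
E
```

```text
time 0.0
q [-72.65177134  22.8729586    2.58054322  88.11331731  -1.07190449
  69.15174852  -2.90656627]
dq [ 0.11472107 -0.02080217  0.05331949  0.0219193   0.05050366 -0.07591206
  0.05802123]
effort [ 3.90674886e-04 -4.75108624e+01  1.36450320e+00 -2.54222417e+01
  1.12997327e-02  9.34088719e-03 -9.25975371e-06]
ee_pos [0.25392064 0.59765824 0.23025852]
eef_rot [[ 9.20394483e-01 -6.53922325e-04  3.90990497e-01]
 [-3.90991021e-01 -1.87665295e-03  9.20392579e-01]
 [ 1.31888212e-04 -9.99998025e-01 -1.98293877e-03]]
contact_force [ 0.54142477 -0.31351757  0.64693177]
torque [-0.06817629  0.00837127 -0.03611157]
grip_width 0.08522907891567418
side {'fov_y': 44.33395277465516, 'cx': 320.6794640351993, 'cy': 199.30629241883298, 'eye': array([0.39313036, 0.83846328, 0.46041847]), 'attitude': array([[-0.97762899,  0.09608803, -0.187106  ],
       [-0.21029678, -0.42917499,  0.87839859],
       [ 0.00410237,  0.89809572,  0.43978092]])}
top {'fov_y': 43.38039924008282, 'cx': 319.5912681514919, 'cy': 198.16510064642407, 'eye': array([0.33531753, 0.07642627, 1.12064764]), 'attitude': array([[-8.71153180e-02,  9.74165195e-01, -2.08358090e-01],
       [-9.96198154e-01, -8.51050176e-02,  1.86110983e-02],
       [ 3.97965275e-04,  2.09187257e-01,  9.77875520e-01]])}
```

View pics/side0.png

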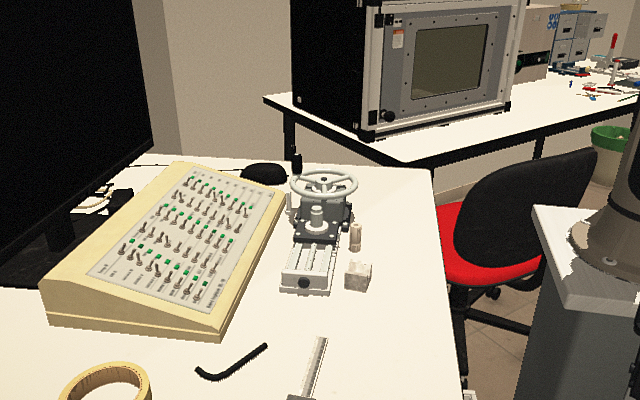

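View pics/top0.png

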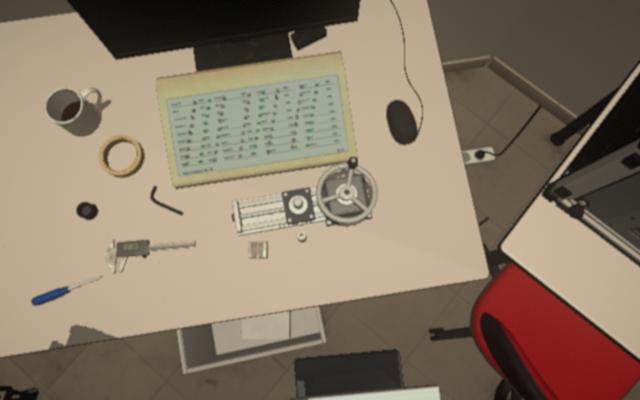

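The top view shows the wheel at about (346,193) with its handle at about (352,162). The bed runs left, the sample is at (301,237) and the V block at (258,250). I'll enlarge this area.

```bash
python3 - <<'E'
import cv2
a=cv2.imread("pics/top0.png")[140:270,225:390]; cv2.imwrite("pics/top0c.png",cv2.resize(a,None,fx=4.6,fy=4.6,interpolation=cv2.INTER_CUBIC))
a=cv2.imread("pics/side0.png")[140:300,265:385]; cv2.imwrite("pics/side0c.png",cv2.resize(a,None,fx=3.7,fy=3.7,interpolation=cv2.INTER_CUBIC))
E
```

```text
(no output)
```

View pics/top0c.png

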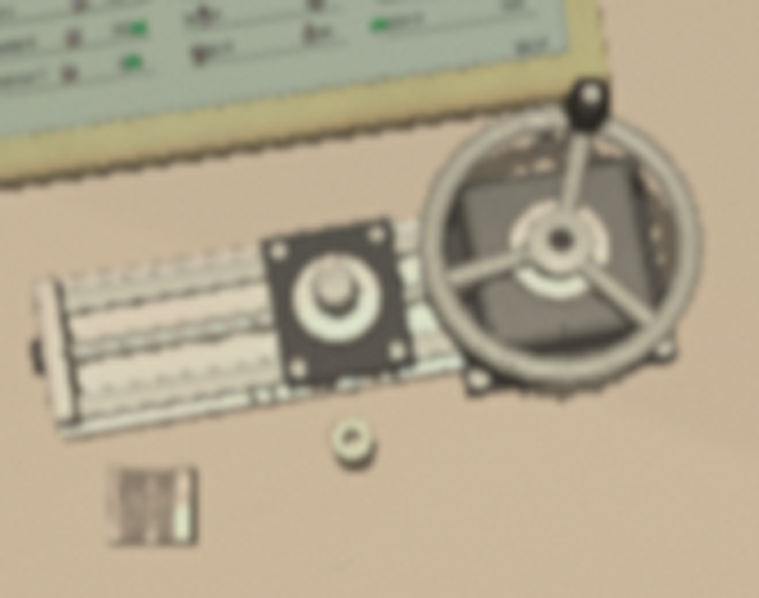

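View pics/side0c.png

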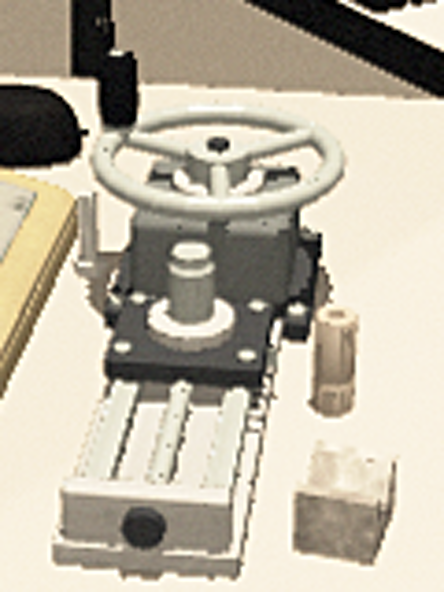

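```bash
cat > h.py <<'E'
import numpy as np
from plant import imaging
def ray(n,u,v):
    c=imaging.camera_info(n); f=200/np.tan(np.radians(c['fov_y']/2))
    d=c['attitude']@np.array([(u-c['cx'])/f,-(v-c['cy'])/f,-1]); return c['eye'],d
def at(n,u,v,z):
    e,d=ray(n,u,v); return e+d*(z-e[2])/d[2]
def proj(n,p):
    c=imaging.camera_info(n); f=200/np.tan(np.radians(c['fov_y']/2))
    q=c['attitude'].T@(np.array(p)-c['eye']); return np.array([c['cx']-f*q[0]/q[2],c['cy']+f*q[1]/q[2]])
def tri(a,b):
    e1,d1=ray('top',*a);e2,d2=ray('side',*b)
    A=np.stack([d1,-d2],1);s=np.linalg.lstsq(A,e2-e1,rcond=None)[0]
    p,q=e1+d1*s[0],e2+d2*s[1];return (p+q)/2,np.linalg.norm(p-q)
E
python3 - <<'E'
from h import *
T=lambda x,y:(x/4.6+225-.4,y/4.6+140-.4)
S=lambda x,y:(x/3.7+265-.4,y/3.7+140-.4)
np.set_printoptions(precision=4,suppress=True)
print("hub",at('top',*T(561,238),.086),at('side',*S(217,143),.086),tri(T(561,238),S(217,143)))
print("handle",at('top',*T(592,93),.122),at('side',*S(121,55),.122),tri(T(592,93),S(121,55)))
print("sample",at('top',*T(352,435),.05),at('side',*S(336,315),.05))
print("vblock",at('top',*T(153,507),.03))
print("bolt",at('side',*S(88,197),.048))
print("bed end",at('top',*T(45,280),.04),at('top',*T(65,433),.02))
for p in [(0,175),(597,88),(597,5)]: print("console",at('top',*T(*p),.03),at('top',*T(*p),.06))
print("carr", at('top',*T(335,285),.08))
# console edge side view
for p in [(283,187),(218,338),(45,283),(46,320),(180,162),(213,300)]: print(p,at('side',*p,0.0),at('side',*p,0.05))
E
```

```text
hub [ 0.5655 -0.0012  0.086 ] [0.5668 0.0006 0.086 ] (array([ 0.5664, -0.0012,  0.0851]), np.float64(0.0014674741582271673))
handle [ 0.6227 -0.019   0.122 ] [ 0.6223 -0.0196  0.122 ] (array([ 0.6224, -0.019 ,  0.1223]), np.float64(0.0004438783914156284))
sample [0.4882 0.1024 0.05  ] [0.4885 0.1029 0.05  ]
vblock [0.4652 0.1991 0.03  ]
bolt [0.6365 0.0004 0.048 ]
bed end [0.5767 0.2427 0.04  ] [0.5055 0.2401 0.02  ]
console [0.633  0.2633 0.03  ] [0.6248 0.2582 0.06  ]
console [ 0.6515 -0.0304  0.03  ] [ 0.6428 -0.0275  0.06  ]
console [ 0.694  -0.0348  0.03  ] [ 0.6841 -0.0317  0.06  ]
carr [0.5538 0.1039 0.08  ]
(283, 187) [ 0.6848 -0.1241  0.    ] [ 0.6531 -0.0196  0.05  ]
(218, 338) [0.6348 0.3656 0.    ] [0.6085 0.4169 0.05  ]
(45, 283) [0.9499 0.3069 0.    ] [0.8894 0.3647 0.05  ]
(46, 320) [0.8866 0.3834 0.    ] [0.833  0.4328 0.05  ]
(180, 162) [ 0.9794 -0.2125 -0.    ] [ 0.9157 -0.0984  0.05  ]
(213, 300) [0.6745 0.2901 0.    ] [0.6439 0.3497 0.05  ]
```

```bash
python3 - <<'E'
import cv2
a=cv2.imread("pics/side0.png")[140:360,30:330]; cv2.imwrite("pics/side0d.png",cv2.resize(a,None,fx=2.6,fy=2.6,interpolation=cv2.INTER_CUBIC))
E
```

```text
(no output)
```

View pics/side0d.png

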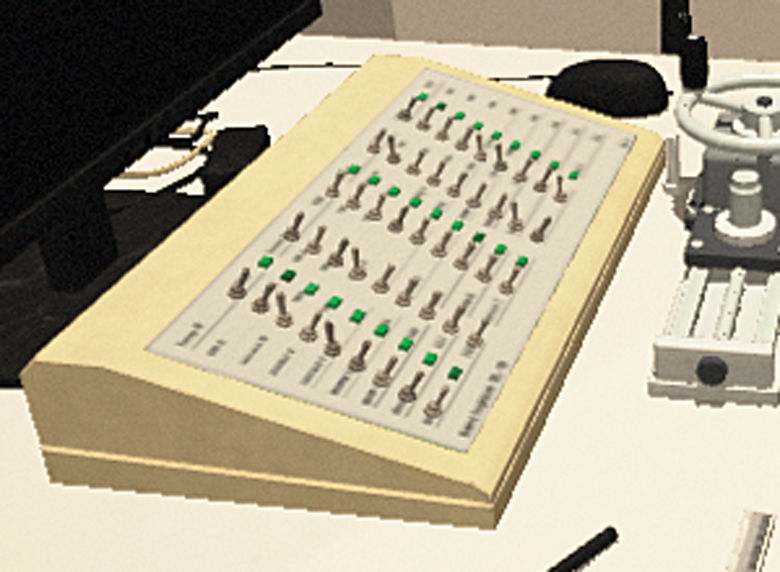

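The two views agree to about 1.5 mm: hub at (0.566, -0.001) and handle at (0.622, -0.019), which is q ≈ 0.43. The sample is at (0.488, 0.102), the V block at (0.465, 0.199) and the bolt at (0.636, 0.000). All three are low, and only the handle stands above 90 mm.

I'll keep the fingers shut and trail the handle round. First I square the tool to the world axes, so that tool x is world x and tool z is world y.

```bash
python3 -m jog '[[0,0,0,-0.8,0],[0,0,0,-0.85,0],[0,0,0,-0.85,0],[0,0,0,-0.85,0],[0,0,0,0,0],[0,0,0,0,0]]' 20; python3 - <<'E'
from plant import readout
o=readout.get_obs();print(o['eef_rot'].round(3),o['ee_pos'],o['q'])
E
```

```text
time: 0.6
ee_pos: [0.2542, 0.598, 0.2309]
eef_rot: [[1.0, -0.0, 0.002], [-0.002, -0.001, 1.0], [-0.0, -1.0, -0.001]]
contact_force: [-0.7, 0.5, -0.7]
grip_width: 0.0124
[[ 1.    -0.     0.002]
 [-0.002 -0.001  1.   ]
 [-0.    -1.    -0.001]] [0.25415385 0.5979833  0.23087253] [-69.53580498  22.82638576  -1.64062472  87.97585193   0.67138073
  69.25187495  18.57729269]
```

```bash
python3 -m jog '[[0.077,0,-0.12,0,0],[0.077,0,-0.12,0,0],[0.077,0,-0.12,0,0],[0.077,0,-0.12,0,0],[0.077,0,-0.12,0,0],[0.077,0,-0.12,0,0],[0.077,0,-0.12,0,0],[0.077,0,-0.12,0,0],[0.077,0,-0.12,0,0],[0.077,0,-0.12,0,0],[0.077,0,-0.12,0,0],[0.077,0,-0.12,0,0]]'
```

```text
time: 1.6
ee_pos: [0.4395, 0.309, 0.2314]
eef_rot: [[1.0, 0.0, 0.002], [-0.002, 0.0, 1.0], [0.0, -1.0, 0.0]]
contact_force: [0.5, 0.6, 0.3]
grip_width: 0.0003
```

```bash
python3 -m jog '[[0.077,0,-0.12,0,0],[0.077,0,-0.12,0,0],[0.077,0,-0.12,0,0],[0.077,0,-0.12,0,0],[0.077,0,-0.12,0,0],[0.077,0,-0.12,0,0],[0.077,0,-0.12,0,0],[0.077,0,-0.12,0,0],[0.077,0,-0.12,0,0],[0.077,0,-0.12,0,0],[0.075,0,-0.12,0,0],[0.073,0,-0.115,0,0]]'
python3 - <<'E'
from plant import imaging
import cv2
for n in("side","top"):
    im=imaging.snapshot(n)[:,:,::-1]; im=im[110:310,240:440] if n=="side" else im[120:280,225:425]
    cv2.imwrite(f"pics/{n}1.png",cv2.resize(im,None,fx=3,fy=3,interpolation=cv2.INTER_CUBIC))
E
```

```text
time: 2.6
ee_pos: [0.6233, 0.022, 0.2312]
eef_rot: [[1.0, -0.0, 0.003], [-0.003, -0.0, 1.0], [-0.0, -1.0, -0.0]]
contact_force: [0.1, 0.1, -0.1]
grip_width: -0.0002
```

View pics/side1.png

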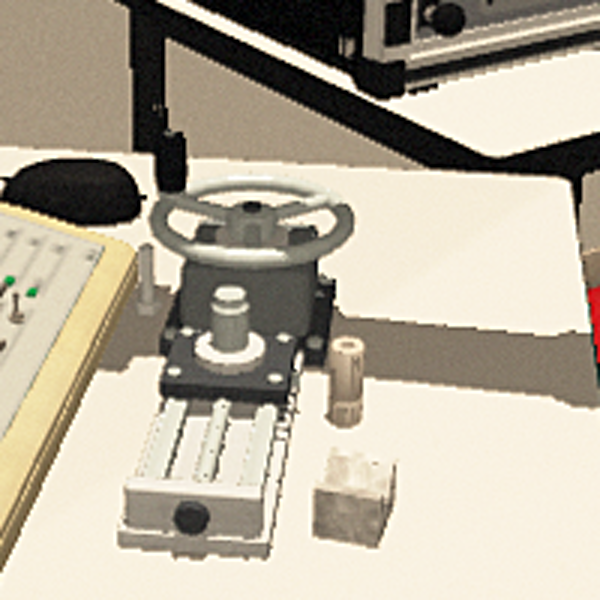

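View pics/top1.png

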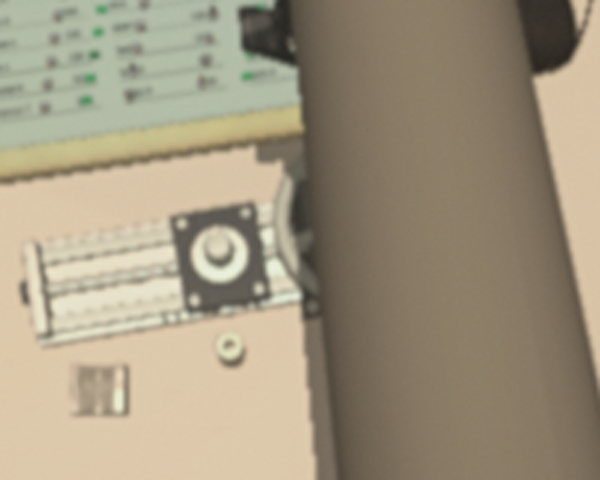

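In the side crop the hand isn't visible yet. The handle is at crop (172,155), unmoved. In the top view the arm hides the wheel, so the side camera will have to do the checking. I'll lower to 0.14 and check the alignment.

```bash
python3 -m jog '[[0,0.1,0,0,0],[0,0.1,0,0,0],[0,0.1,0,0,0],[0,0.1,0,0,0],[0,0.05,0,0,0],[0,0,0,0,0]]'
python3 - <<'E'
from plant import imaging,readout
from h import *
import cv2
im=imaging.snapshot("side")[40:280,220:460,::-1]
cv2.imwrite(f"pics/side2.png",cv2.resize(im,None,fx=2.5,fy=2.5,interpolation=cv2.INTER_CUBIC))
p=proj('side',readout.get_obs()['ee_pos']);print(p,(p-[220,40])*2.5)
E
```

```text
time: 3.2
ee_pos: [0.6205, 0.0241, 0.1386]
eef_rot: [[1.0, -0.005, 0.0], [-0.0, -0.0, 1.0], [-0.005, -1.0, -0.0]]
contact_force: [-0.9, -0.4, -0.4]
grip_width: 0.0003
[291.39936469 153.37270149] [178.49841172 283.43175373]
```

View pics/side2.png

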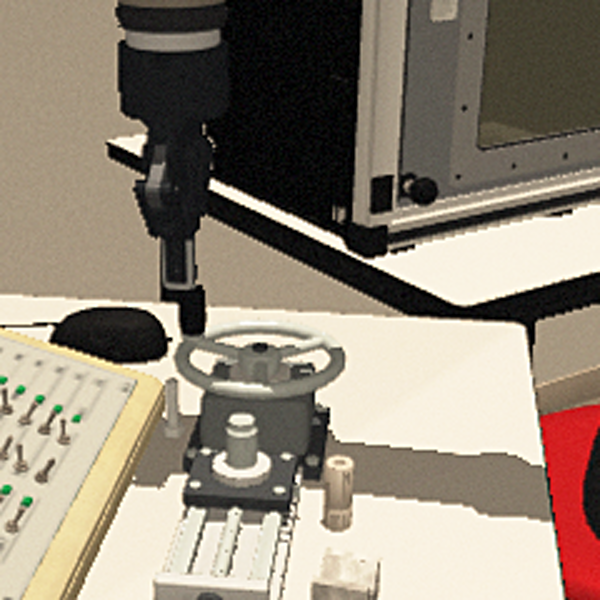

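The predicted TCP pixel (178,283) falls on the finger, about 43 mm clear of the handle on the trailing side. I'll lower to 0.10 and work out the rows for a 60 mm circle.

```bash
python3 -m jog '[[0,0.05,0,0,0],[0,0.05,0,0,0],[0,0.05,0,0,0],[0,0.04,0,0,0],[0,0,0,0,0],[0,0,0,0,0]]'
cat > plan.py <<'E'
import sys
from h import *
from plant import readout
H=np.array([.566,-.0008])
def plan(a0,a1,n,p):
    rows=[]
    for a in np.linspace(a0,a1,n+1)[1:]:
        t=H+.06*np.array([np.cos(np.radians(a)),np.sin(np.radians(a))])
        r=np.round((t-p)/.2,3); p=p+r*.2; rows.append(r); print([float(r[0]),0,float(r[1]),0,0],end=',')
    print()
    return p
if __name__=="__main__":
    o=readout.get_obs(); p=o['ee_pos'][:2]; print(o['ee_pos'],o['contact_force'],np.degrees(np.arctan2(*(p-H)[::-1])))
    if len(sys.argv)>2: print(plan(float(sys.argv[1]),float(sys.argv[2]),12,p))
E
python3 plan.py 24 -48
```

```text
time: 3.75
ee_pos: [0.6223, 0.0233, 0.1026]
eef_rot: [[1.0, -0.001, -0.0], [0.0, -0.0, 1.0], [-0.001, -1.0, -0.0]]
contact_force: [0.3, 0.8, -0.3]
grip_width: -0.0001
[0.62230707 0.02330855 0.10260352] [ 0.31451805  0.80044934 -0.34951484] 23.17877074297309
[0.004, 0, -0.028, 0, 0],[0.008, 0, -0.03, 0, 0],[0.005, 0, -0.031, 0, 0],[0.001, 0, -0.032, 0, 0],[-0.001, 0, -0.031, 0, 0],[-0.005, 0, -0.031, 0, 0],[-0.008, 0, -0.03, 0, 0],[-0.011, 0, -0.03, 0, 0],[-0.015, 0, -0.028, 0, 0],[-0.017, 0, -0.026, 0, 0],[-0.02, 0, -0.024, 0, 0],[-0.022, 0, -0.022, 0, 0],
[ 0.60610707 -0.04529145]
```

```bash
python3 -m jog '[[0.004,0.005,-0.028,0,0],[0.008,0.005,-0.03,0,0],[0.005,0,-0.031,0,0],[0.001,0,-0.032,0,0],[-0.001,0,-0.031,0,0],[-0.005,0,-0.031,0,0],[-0.008,0,-0.03,0,0],[-0.011,0,-0.03,0,0],[-0.015,0,-0.028,0,0],[-0.017,0,-0.026,0,0],[-0.02,0,-0.024,0,0],[-0.022,0,-0.022,0,0]]'
python3 plan.py
python3 - <<'E'
from plant import imaging
import cv2
im=imaging.snapshot("side")[80:280,230:430,::-1]
cv2.imwrite(f"pics/side3.png",cv2.resize(im,None,fx=3,fy=3,interpolation=cv2.INTER_CUBIC))
E
```

```text
time: 4.75
ee_pos: [0.6066, -0.0458, 0.1015]
eef_rot: [[1.0, 0.001, -0.0], [0.0, -0.0, 1.0], [0.001, -1.0, -0.0]]
contact_force: [3.0, 2.3, 0.8]
grip_width: -0.0005
[ 0.60658062 -0.04584829  0.10154544] [3.03605817 2.29345506 0.8373607 ] -47.98668647145084
```

View pics/side3.png

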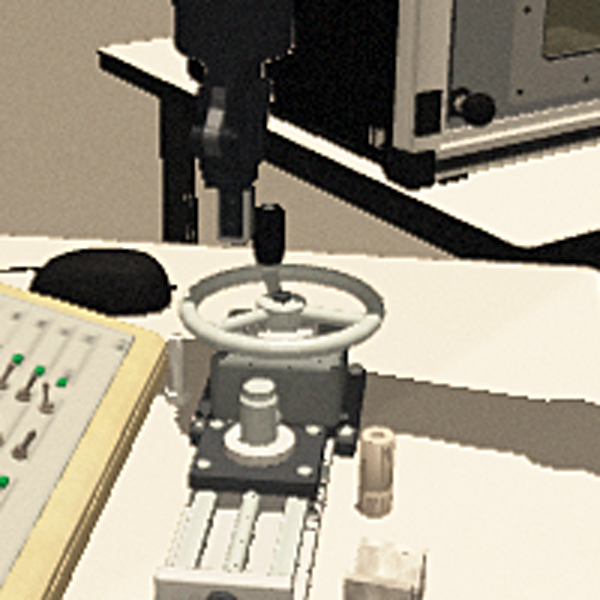

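The fingertip at crop (235,235) is pushing the handle at (270,230), which has come round to about the -y side. The force is about 4 N, as expected. Continuing.

```bash
python3 plan.py -48 -120
```

```text
[ 0.60520183 -0.04755768  0.10145414] [ 0.31947874 -0.01234654  0.5870244 ] -50.023395314491026
[-0.02, 0, -0.009, 0, 0],[-0.026, 0, -0.017, 0, 0],[-0.028, 0, -0.014, 0, 0],[-0.029, 0, -0.012, 0, 0],[-0.031, 0, -0.008, 0, 0],[-0.031, 0, -0.005, 0, 0],[-0.031, 0, -0.001, 0, 0],[-0.031, 0, 0.001, 0, 0],[-0.031, 0, 0.005, 0, 0],[-0.031, 0, 0.008, 0, 0],[-0.029, 0, 0.012, 0, 0],[-0.028, 0, 0.014, 0, 0],
[ 0.53600183 -0.05275768]
```

```bash
python3 -m jog '[[-0.02,0,-0.009,0,0],[-0.026,0,-0.017,0,0],[-0.028,0,-0.014,0,0],[-0.029,0,-0.012,0,0],[-0.031,0,-0.008,0,0],[-0.031,0,-0.005,0,0],[-0.031,0,-0.001,0,0],[-0.031,0,0.001,0,0],[-0.031,0,0.005,0,0],[-0.031,0,0.008,0,0],[-0.029,0,0.012,0,0],[-0.028,0,0.014,0,0]]'
python3 plan.py -120 -192
python3 - <<'E'
from plant import imaging
import cv2
im=imaging.snapshot("side")[80:280,230:430,::-1]
cv2.imwrite(f"pics/side4.png",cv2.resize(im,None,fx=3,fy=3,interpolation=cv2.INTER_CUBIC))
E
```

```text
time: 5.8
ee_pos: [0.5363, -0.051, 0.1012]
eef_rot: [[1.0, -0.001, -0.0], [0.0, -0.001, 1.0], [-0.001, -1.0, -0.001]]
contact_force: [1.8, -1.0, 1.7]
grip_width: -0.0003
[ 0.5363255  -0.05095289  0.10124199] [ 1.76554906 -0.96907359  1.67111525] -120.61199302398362
[-0.028, 0, 0.008, 0, 0],[-0.024, 0, 0.02, 0, 0],[-0.023, 0, 0.022, 0, 0],[-0.019, 0, 0.024, 0, 0],[-0.017, 0, 0.027, 0, 0],[-0.015, 0, 0.028, 0, 0],[-0.011, 0, 0.029, 0, 0],[-0.008, 0, 0.03, 0, 0],[-0.005, 0, 0.031, 0, 0],[-0.002, 0, 0.032, 0, 0],[0.002, 0, 0.031, 0, 0],[0.005, 0, 0.031, 0, 0],
[0.5073255  0.01164711]
```

View pics/side4.png

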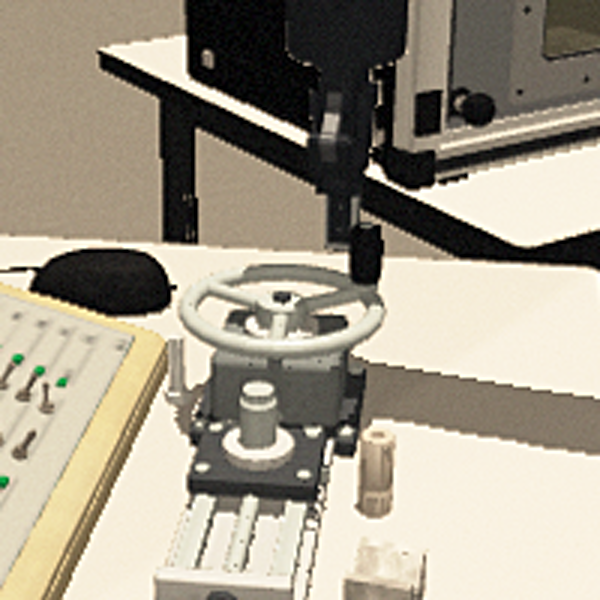

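The handle is now at crop (367,250), just ahead of the fingertip, so the push is holding. Continuing.

```bash
python3 -m jog '[[-0.028,0,0.008,0,0],[-0.024,0,0.02,0,0],[-0.023,0,0.022,0,0],[-0.019,0,0.024,0,0],[-0.017,0,0.027,0,0],[-0.015,0,0.028,0,0],[-0.011,0,0.029,0,0],[-0.008,0,0.03,0,0],[-0.005,0,0.031,0,0],[-0.002,0,0.032,0,0],[0.002,0,0.031,0,0],[0.005,0,0.031,0,0]]'
python3 plan.py -192 -264
python3 - <<'E'
from plant import imaging
import cv2
im=imaging.snapshot("side")[80:280,230:430,::-1]
cv2.imwrite(f"pics/side5.png",cv2.resize(im,None,fx=3,fy=3,interpolation=cv2.INTER_CUBIC))
E
```

```text
time: 6.85
ee_pos: [0.5075, 0.0128, 0.101]
eef_rot: [[1.0, -0.002, -0.0], [0.0, 0.0, 1.0], [-0.002, -1.0, 0.0]]
contact_force: [-1.7, -3.7, -1.0]
grip_width: -0.0003
[0.50747661 0.01279346 0.10098385] [-1.72523547 -3.67544179 -0.98535717] 166.92355709408136
[0.007, 0, 0.025, 0, 0],[0.012, 0, 0.029, 0, 0],[0.014, 0, 0.028, 0, 0],[0.017, 0, 0.026, 0, 0],[0.02, 0, 0.025, 0, 0],[0.022, 0, 0.022, 0, 0],[0.024, 0, 0.02, 0, 0],[0.027, 0, 0.017, 0, 0],[0.028, 0, 0.014, 0, 0],[0.029, 0, 0.011, 0, 0],[0.03, 0, 0.008, 0, 0],[0.031, 0, 0.005, 0, 0],
[0.55967661 0.05879346]
```

View pics/side5.png

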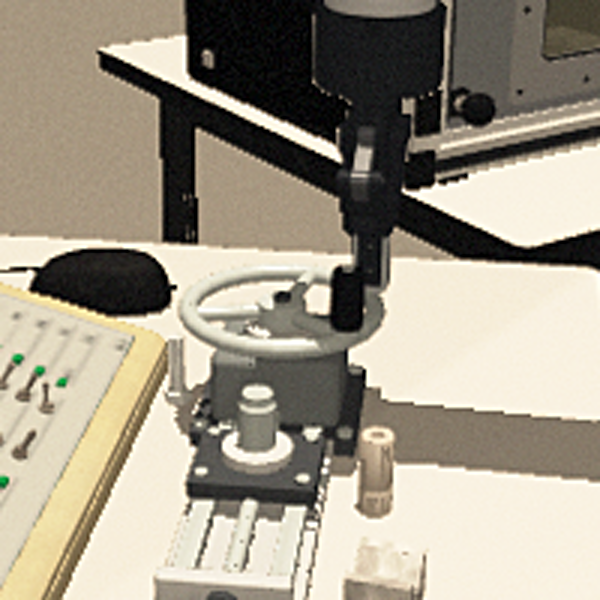

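The handle is at crop (347,298), still ahead of the finger at (370,265). Force is about 4 N.

```bash
python3 -m jog '[[0.007,0,0.025,0,0],[0.012,0,0.029,0,0],[0.014,0,0.028,0,0],[0.017,0,0.026,0,0],[0.02,0,0.025,0,0],[0.022,0,0.022,0,0],[0.024,0,0.02,0,0],[0.027,0,0.017,0,0],[0.028,0,0.014,0,0],[0.029,0,0.011,0,0],[0.03,0,0.008,0,0],[0.031,0,0.005,0,0]]'
python3 plan.py -264 -330
python3 - <<'E'
from plant import imaging
import cv2
im=imaging.snapshot("side")[80:280,230:430,::-1]
cv2.imwrite(f"pics/side6.png",cv2.resize(im,None,fx=3,fy=3,interpolation=cv2.INTER_CUBIC))
E
```

```text
time: 7.9
ee_pos: [0.561, 0.059, 0.1012]
eef_rot: [[1.0, -0.0, -0.001], [0.001, 0.001, 1.0], [-0.0, -1.0, 0.001]]
contact_force: [-2.7, 0.4, -2.0]
grip_width: 0.0002
[0.56096767 0.05897364 0.10115484] [-2.71660087  0.40846055 -2.02053264] 94.81236635881841
[0.023, 0, 0.001, 0, 0],[0.028, 0, -0.001, 0, 0],[0.029, 0, -0.004, 0, 0],[0.028, 0, -0.006, 0, 0],[0.027, 0, -0.01, 0, 0],[0.026, 0, -0.012, 0, 0],[0.025, 0, -0.014, 0, 0],[0.024, 0, -0.016, 0, 0],[0.022, 0, -0.019, 0, 0],[0.02, 0, -0.021, 0, 0],[0.017, 0, -0.023, 0, 0],[0.016, 0, -0.024, 0, 0],
[0.61796767 0.02917364]
```

View pics/side6.png

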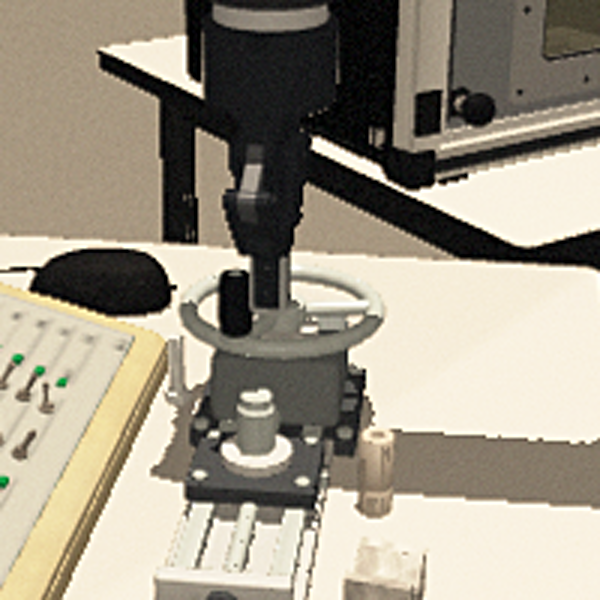

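The handle is at (236,302), with the finger behind it at (270,290). The next arc brings the tool to +30°, short of the goal.

```bash
python3 -m jog '[[0.023,0,0.001,0,0],[0.028,0,-0.001,0,0],[0.029,0,-0.004,0,0],[0.028,0,-0.006,0,0],[0.027,0,-0.01,0,0],[0.026,0,-0.012,0,0],[0.025,0,-0.014,0,0],[0.024,0,-0.016,0,0],[0.022,0,-0.019,0,0],[0.02,0,-0.021,0,0],[0.017,0,-0.023,0,0],[0.016,0,-0.024,0,0]]'
python3 plan.py -330 -349
python3 - <<'E'
from plant import imaging
import cv2
im=imaging.snapshot("side")[100:240,250:410,::-1]
cv2.imwrite(f"pics/side7.png",cv2.resize(im,None,fx=4,fy=4,interpolation=cv2.INTER_CUBIC))
E
```

```text
time: 8.95
ee_pos: [0.6189, 0.0287, 0.1015]
eef_rot: [[1.0, 0.002, -0.001], [0.001, 0.001, 1.0], [0.002, -1.0, 0.001]]
contact_force: [-0.3, 2.9, -2.3]
grip_width: -0.0004
[0.61891934 0.02868048 0.10149467] [-0.34613511  2.85141133 -2.29977904] 29.121446587792274
[-0.001, 0, -0.005, 0, 0],[0.004, 0, -0.007, 0, 0],[0.004, 0, -0.007, 0, 0],[0.003, 0, -0.008, 0, 0],[0.003, 0, -0.008, 0, 0],[0.003, 0, -0.007, 0, 0],[0.003, 0, -0.008, 0, 0],[0.003, 0, -0.008, 0, 0],[0.002, 0, -0.008, 0, 0],[0.002, 0, -0.008, 0, 0],[0.002, 0, -0.008, 0, 0],[0.002, 0, -0.008, 0, 0],
[0.62491934 0.01068048]
```

View pics/side7.png

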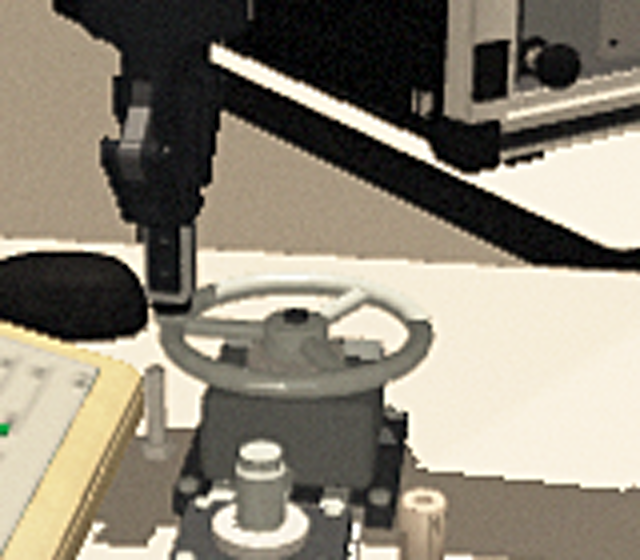

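The handle is hidden behind the finger. Its spoke points left at (190,325), and the contact force in +y is about 2.9 N. I'll advance slowly to tool y ≈ 0.010, which is short of the goal, and look again.

```bash
python3 -m jog '[[-0.001,0,-0.005,0,0],[0.004,0,-0.007,0,0],[0.004,0,-0.007,0,0],[0.003,0,-0.008,0,0],[0.003,0,-0.008,0,0],[0.003,0,-0.007,0,0],[0.003,0,-0.008,0,0],[0.003,0,-0.008,0,0],[0.002,0,-0.008,0,0],[0.002,0,-0.008,0,0],[0.002,0,-0.008,0,0],[0.002,0,-0.008,0,0]]'
python3 plan.py
python3 - <<'E'
from plant import imaging
import cv2
from h import *
im=imaging.snapshot("side")[100:240,250:410,::-1]
cv2.imwrite(f"pics/side8.png",cv2.resize(im,None,fx=4,fy=4,interpolation=cv2.INTER_CUBIC))
im=imaging.snapshot("top")[120:280,225:425,::-1]
cv2.imwrite(f"pics/top8.png",cv2.resize(im,None,fx=3,fy=3,interpolation=cv2.INTER_CUBIC))
E
```

```text
time: 10.0
ee_pos: [0.6238, 0.0102, 0.1014]
eef_rot: [[1.0, 0.001, -0.0], [0.0, 0.0, 1.0], [0.001, -1.0, 0.0]]
contact_force: [0.1, 2.3, 0.8]
grip_width: -0.0003
[0.62380107 0.01017133 0.10144258] [0.09377599 2.34556466 0.83968072] 10.747562317949479
```

View pics/side8.png

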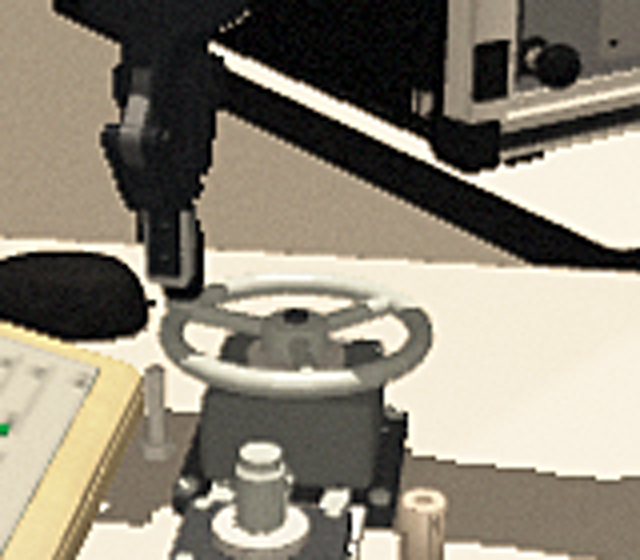

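View pics/top8.png

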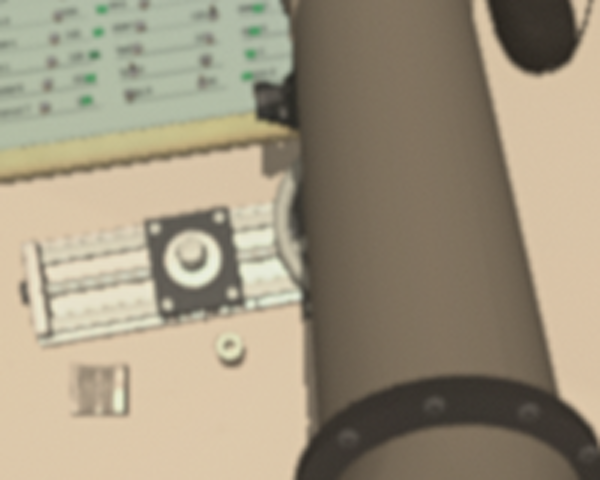

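The carriage has moved about 8.7 px, or roughly 20 mm, outward, and the sample and V block are unmoved. I'll back off in +y, lift, and measure the handle.

```bash
python3 -m jog '[[0,0,0.04,0,0],[0,0,0.06,0,0],[0,-0.1,0,0,0],[0,-0.15,0,0,0],[0,-0.15,0,0,0],[0,-0.15,0,0,0],[0,-0.1,0,0,0],[0,0,0,0,0]]'
python3 - <<'E'
from plant import imaging
import cv2
im=imaging.snapshot("side")[140:300,265:385,::-1]
cv2.imwrite(f"pics/side9.png",cv2.resize(im,None,fx=3.7,fy=3.7,interpolation=cv2.INTER_CUBIC))
E
```

```text
time: 10.77
ee_pos: [0.6263, 0.0313, 0.2367]
eef_rot: [[1.0, 0.009, -0.001], [0.001, 0.001, 1.0], [0.009, -1.0, 0.001]]
contact_force: [1.2, -0.0, 1.1]
grip_width: 0.0001
```

View pics/side9.png

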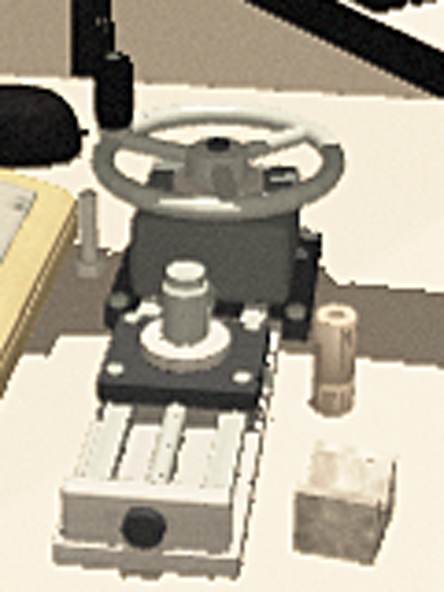

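The handle's top is at crop (116,55), against (121,55) at the start, so it is close. I'll compare both pictures enlarged.

```bash
python3 - <<'E'
from plant import imaging
import cv2,numpy as np
a=cv2.imread("pics/side0.png"); b=imaging.snapshot("side")[:,:,::-1].copy(); cv2.imwrite("pics/sideB.png",b)
f=lambda i:cv2.resize(i[145:190,280:340],None,fx=6.5,fy=9,interpolation=cv2.INTER_CUBIC)
cv2.imwrite("pics/cmp.png",np.hstack([f(a),f(b)]))
from h import *
for q in np.radians([-18,-15,-12,-9,-6,-3,0]):
    print(np.degrees(q).round(),proj('side',[.566+.06*np.cos(q),-.0008+.06*np.sin(q),.122]).round(1),proj('side',[.566+.06*np.cos(q),-.0008+.06*np.sin(q),.084]).round(1))
E
```

```text
-18.0 [296.9 154.5] [297.2 172.7]
-15.0 [296.1 155. ] [296.4 173.2]
-12.0 [295.3 155.5] [295.6 173.8]
-9.0 [294.6 156.1] [295.  174.4]
-6.0 [294.  156.6] [294.3 175. ]
-3.0 [293.4 157.2] [293.8 175.6]
0.0 [292.9 157.8] [293.3 176.2]
```

View pics/cmp.png

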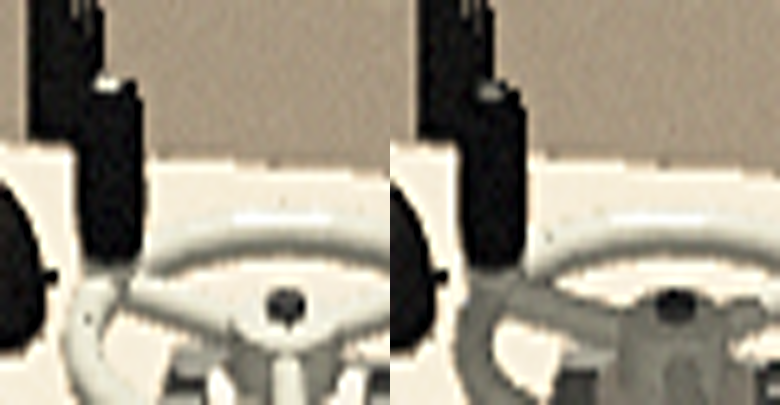

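The pin top has shifted by about (-1.1, +0.8) px, so the handle is about 4° (4.5 mm) short. That is inside the tolerance, but I'll trim it by going down at the same spot and pushing 4 mm further.

```bash
python3 -m jog '[[0,0.1,0,0,0],[0,0.15,0,0,0],[0,0.15,0,0,0],[0,0.15,0,0,0],[0,0.1,0,0,0],[0,0.025,0,0,0],[0,0,0,0,0]]'; python3 plan.py
```

```text
time: 11.45
ee_pos: [0.6209, 0.0307, 0.0931]
eef_rot: [[1.0, -0.007, -0.001], [0.001, -0.001, 1.0], [-0.007, -1.0, -0.001]]
contact_force: [0.5, 0.6, 1.4]
grip_width: -0.0
[0.62093423 0.03065446 0.09309193] [0.4961909  0.6233577  1.41977895] 29.79476502507063
```

```bash
python3 -m jog '[[0,-0.02,0,0,0],[0,-0.01,-0.02,0,0],[0,0,-0.03,0,0],[0,0,-0.03,0,0],[0,0,-0.015,0,0],[0,0,-0.01,0,0],[0,0,-0.01,0,0],[0,0,0,0,0],[0,0,0,0,0]]'; python3 plan.py
```

```text
time: 12.2
ee_pos: [0.6237, 0.0076, 0.1024]
eef_rot: [[1.0, 0.0, -0.001], [0.001, 0.0, 1.0], [0.0, -1.0, 0.0]]
contact_force: [0.8, 1.7, 1.2]
grip_width: 0.0001
[0.62366237 0.00763439 0.10237954] [0.78031998 1.74351654 1.19762648] 8.321755978499011
```

```bash
python3 -m jog '[[0,0,-0.005,0,0],[0,0,-0.004,0,0],[0,0,0,0,0],[0,0,0,0,0]]'; python3 -m jog '[[0,0,0.04,0,0],[0,0,0.06,0,0],[0,-0.1,0,0,0],[0,-0.15,0,0,0],[0,-0.15,0,0,0],[0,-0.15,0,0,0],[0,-0.1,0,0,0],[0,0,0.1,0,0],[-0.1,0,0.15,0,0],[-0.1,0,0.15,0,0],[-0.1,0,0.15,0,0],[0,0,0,0,0]]'
python3 -m jog '[[-0.1,0,0.15,0,0],[-0.1,0,0.15,0,0],[-0.1,0,0.15,0,0],[-0.1,0,0.15,0,0],[-0.1,0,0.15,0,0],[-0.1,0,0.15,0,0],[-0.1,0,0.12,0,0],[0,0,0,0,0],[0,0,0,0,0]]'
python3 - <<'E'
from plant import imaging
import cv2,numpy as np
b=imaging.snapshot("side")[:,:,::-1].copy(); cv2.imwrite("pics/sideC.png",b)
b=imaging.snapshot("top")[:,:,::-1].copy(); cv2.imwrite("pics/topC.png",b)
a=cv2.imread("pics/top0.png")
f=lambda i:cv2.resize(i[140:270,225:390],None,fx=2.4,fy=2.4,interpolation=cv2.INTER_CUBIC)
cv2.imwrite("pics/cmp2.png",np.hstack([f(a),f(b)]))
E
```

```text
time: 12.53
ee_pos: [0.6236, 0.0058, 0.1023]
eef_rot: [[1.0, 0.0, -0.0], [0.0, 0.0, 1.0], [0.0, -1.0, 0.0]]
contact_force: [0.9, 1.3, 1.0]
grip_width: 0.0001
time: 13.53
ee_pos: [0.5587, 0.1453, 0.2317]
eef_rot: [[1.0, -0.005, -0.013], [0.013, 0.005, 1.0], [-0.004, -1.0, 0.005]]
contact_force: [-1.3, 1.2, -0.0]
grip_width: -0.0006
time: 14.28
ee_pos: [0.4213, 0.3417, 0.232]
eef_rot: [[1.0, -0.001, -0.006], [0.006, -0.0, 1.0], [-0.001, -1.0, -0.0]]
contact_force: [0.2, -0.7, -0.3]
grip_width: 0.0004
```

View pics/cmp2.png

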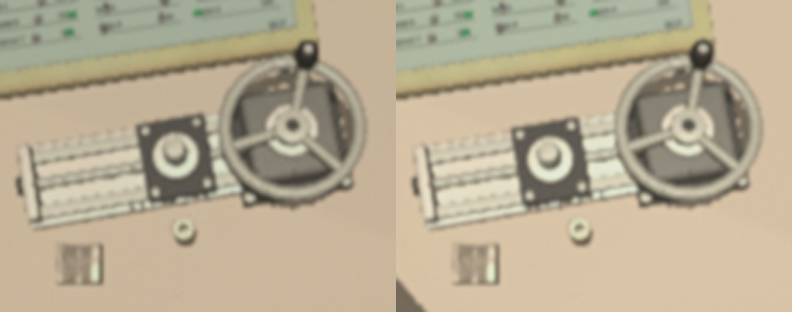

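View pics/sideC.png

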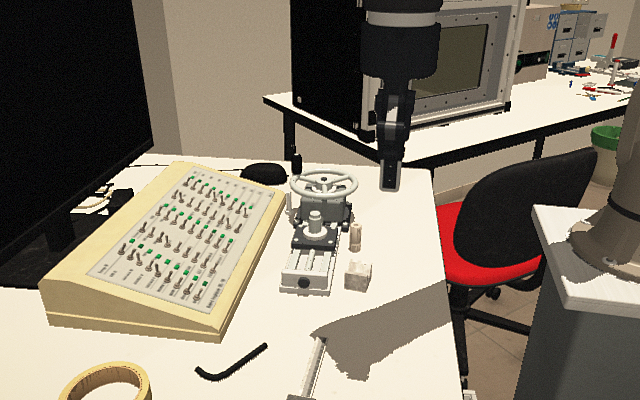

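In the top comparison the handle is at (307,52) before and (305,52) after. The carriage is one step on (176→152), and the sample and V block have not moved. In the side view the bolt still stands at (289,205) and the hand is well clear. Handing in.

```bash
python3 -c "
from plant import readout,order
o=readout.get_obs();print(o['time'],abs(o['dq']).max(),o['contact_force']);order.hand_in()"
```

```text
14.3833 1.152094051250614 [-0.5939743  -0.73509335 -0.46783532]
the job is handed in; nothing more can be done
```

The hand wheel has made one full clockwise turn and the job is handed in at 14.4 s. I pushed the handle the whole way with the shut fingertips at about 100 mm height and never gripped it; the measured force was about 2 to 4 N.

**Handle position:** After the main push the handle was about 4° short, so I lowered the hand again and pushed it about 4 mm further. The last top picture shows the handle back at its starting place, within about 1 pixel (roughly 2 mm).

**Other checks:** The carriage moved out by about one 20 mm step. The sample, V block and bolt stand where they were. The hand is withdrawn to about 0.23 m height and touches nothing, and no check failed. The wheel was partly hidden by the arm in some pictures during the push, so I judged contact there from the force reading.

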